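# Nudge a valve block home against the hidden stop of a drilling jig

## Task

Pick up the push bar from its wooden rest and use it to nudge the aluminium valve block gently along the drilling jig's channel until it meets the stop rod hidden inside the hood; do not touch the block with the gripper, and do not drive the stop back. Then swing the hold-down on the hood's roof fully across over the block, and leave the bar lying along the rest as you found it, across both rails. Leave the spray can, the gear and the connecting rod alone.

Things in the scene. Friction and masses are not known exactly. Their poses are not given: they have to be found in the camera images.
- jig_mouth (a point): Grey drilling jig, fixed: base plate 230 x 120 x 12 mm. This point: middle of its hood's open mouth, over the base's centre, 32 mm above the bench. x points along the channel into the hood, the way the block must go; z up. Guide rails 12 mm high, 50 mm apart, run from x = -100 mm to the mouth.
- hood_top (a point): Middle of the hood's roof, 64 mm above the bench; axes as the jig's. The hood is 110 (x) x 74 mm (y) outside, 50 mm wide and 44 mm high inside, closed at the back. A drill bush 28 mm wide stands 8 mm above the roof.
- stop_tail (a point): Outer end of the steel stop rod that passes through the hood's back wall, 32 mm above the bench; axes as the jig's. Set afresh each time and held by a friction lock: firm up to about 30 N, driven back beyond that. Its reach inside is not given: its face lies somewhere 40 to 70 mm beyond the mouth, to be found by feel.
- block_center (a point): Aluminium valve block, 110 (x) x 46 x 40 mm (z), loose, 0.3 to 0.6 kg, in the channel with 2 mm play to each rail, its front inside the mouth. This is its centre, 32 mm above the bench; x along it, into the hood: push the end at x = -55 mm, which stays outside. Slides at 1 to 6 N; the push rises steeply at the stop.
- bar_center (a point): Push bar, 200 mm long, 0.2 kg: square wooden grip 20 x 20 x 70 mm in the middle, brass shanks 18 mm square, at one end a rubber nose 28 wide, 24 high. This is its middle, the place to grip it; x along the bar to the nose, whose face is at x = 100 mm; z up. On the rest it is 39 mm above the bench, a height that also suits pushing the block.
- rest_top (a point): Wooden rest, fixed: board 150 (x) x 100 (y) x 8 mm with two rails across it (along y, 16 mm wide, at x = -55 and +55 mm), tops 30 mm above the bench, ending in lips 10 mm high at y = -46 and +46 mm. This point: half-way between the rails at their tops' height. The bar lies along x across both rails, nose at +x.
- clamp (a joint): Angle of the hold-down, rad: 0 points out sideways (along the jig's +y), 1.57 (its end stop) points back over the channel towards the block's pushed end; seen from above it closes anticlockwise. Light friction (about 1.5 N at the post); stays where it is left.
- clamp_post (a point): Upright black post on the hold-down arm, 14 mm in diameter, from 76 to 116 mm above the bench; this is its middle, 96 mm above the bench, 62 mm from the pivot. The steel arm below it is 18 mm wide, its top 76 mm above the bench; a rubber foot under the arm hangs down to 55 mm, 3 mm above the block's top.
- clamp_pivot (a point): A point on the vertical pivot axis of the hold-down, at the height of the post's middle (96 mm above the bench), 15 mm inside the hood's mouth; axes as the jig's.
- can: Spray can, 60 mm in diameter, 170 mm tall, standing; origin at the centre of its foot. Leave alone.
- gear: Dark steel bevel gear, 70 mm in diameter, 34 mm high; origin at the centre of its underside. Leave alone.
- conrod: Steel connecting rod lying flat, about 150 mm long, 52 mm wide at its big end, 16 mm high; origin under its middle. Leave alone.
Mind the look-alikes: they are no part of the job. Of the things shaped like the part that bears rest_top, the wooden one is meant. Of the things that look like the part that bears bar_center, the larger one is meant.

How it is judged:
By the outcome, as a careful person would: the job done as asked, in the order asked, and still so for the second after the job is handed in, with the robot touching nothing.
It also fails if it takes over 72 s, if anything falls off the work surface, if the arm or the gripper's body presses on something with over 40 N, if the wrist force passes 120 N, or if a joint passes its speed limit or range.

## Robot

A 7-joint arm with a two-finger parallel gripper is mounted at the origin on the work surface. World frame = base frame: x ahead of the robot, y to its left, z up, the work surface at z = 0. Lengths are in m, angles in degrees, forces in N, time in s.
With the tool pointing down it reaches from about 0.4 to 0.925 m from the base axis. Payload 4.1 kg.
Tool frame: the origin (TCP) lies at the centre of the arm's flange, where the gripper is bolted on; the fingertips stand 173 mm ahead of it and the grasp point (between the pads) lies 155 mm ahead of it; y points along the fingers, z is the direction in which the jaws open and shut, and the axes are right-handed (so a half turn about y gives the same grasp; the last joint's range is limited). The gripper opens to 85 mm and grips with 20 to 120 N. Pads are 22 mm wide; open, the fingers measure 114 mm over their backs; the gripper's body (76 mm by 85 mm) begins 54 mm behind the grasp point. The pads swing forward as they close: fully open they stand 13 mm farther back than shut.
Start: joints at [-73.167, 22.827, 2.584, 88.041, -1.071, 69.15, -2.905], TCP at [0.249, 0.601, 0.405] pointing down, gripper open.
Joint ranges: [-161.44, 161.44], [-28.35, 127.94], [-78.24, 83.42], [0, 140.83], [-78.03, 258.03], [13.02, 114.36], [-168.23, 168.23]. Speed limits (degrees/s): [147.25, 147.25, 180, 180, 180, 180, 180].

## Interface

Orientations are given as a 3x3 rotation matrix whose columns are the frame's x, y, z axes.
In Python, from workcell import bot, viewer gives the robot as it stands.
- The arm moves only by the tool carry_out, never from a script. Its argument "targets" is a list that holds one entry, the list of rows, each a list of 7 numbers: the shift along the world's x, y, z in cm, then the turn, a rotation vector about the world's x, y, z in rad, then the closure, from -1 (fully open) to 1 (shut). In form: [[[x, y, z, rx, ry, rz, grip], ...]]. A call has 1 to 10 rows; each row is the pose to reach, as a shift and turn from the pose measured when the call began; what a row does not reach only later rows make up. A row lasts 1/8 s, in which the tool goes at most 62.5 mm and 10.7 degrees, less where a joint would pass 70% of its speed; a pose out of reach is approached as far as the arm can. A call with a gripper value outside its range is refused whole. The fingers move at their own pace and stop on an object; "newtons" is the grip in N (left out, the last holds). Time passes only in rows, so rows that repeat a pose let the fingers close. It gives the time, the measured TCP pose, the force and the opening at its end, in the units of the state.
- bot.state(): the state, without advancing time (a new reading comes with each control period).
- viewer.snapshot(name): name is "scene" or "top" or "wrist"; returns a dict with "color" (480x640x3 uint8, red, green, blue), "fovy" (degrees; the focal length in pixels is half the picture's height over the tangent of half this angle, whatever the lens; pixels are square), "cx", "cy" (the principal point, pixels), "xyz" and "attitude" of the camera in the world; the wrist camera has in their place "T_tool_cam" (4x4, takes a point from camera to tool coordinates, whose origin is the TCP and whose axes are the tool frame's). Camera axes: x right, y down, z forward; pixel columns grow to the right and rows downward; lengths in m; the calibration is good to about 2 mm. The wrist camera is an equidistant fisheye: a pixel r from the principal point sees the ray r / f radians off the axis. A picture is of the moment at which its call begins: read the wrist's pose just before it. There is no depth.
- bot.sign_off(): hands the job in, once; it reports no verdict.
The state is a dict: "time": time; "qpos": joint angles; "dq": joint speeds; "joint_efforts": joint torques, N m; "tool_pos": TCP position; "tool_rot": TCP orientation; "wrist_force": force on the tool from outside, world axes, zero at the start; "ft_torque": the same for the moment, N m; "gripper_width": finger opening in m.
Only numpy, scipy, OpenCV 4.12 (cv2) and the standard library are available. Lean on these libraries where they do the work, as an engineer would, in place of code of your own. Each camera call takes 0.05 s, during which the arm holds its last target.

## Working session

There is one attempt and no reset: what is moved stays moved. The work goes in short steps, Python scripts to look and compute and a tool call to move; the robot and the scene stay as the last step left them, time stands still between calls to the robot, and variables do not carry over. Pictures are saved under pics/ and viewed, and the job is handed in when it is done.

Besides the shell and the picture viewer there is one more tool, called by a JSON object that holds its "fn" and its "kwargs", one argument or row to a line. carry_out: Moves the arm, as the interface text tells. Its arguments: {"type":"object","properties":{"targets":{"type":"array"},"newtons":{"type":"number"}},"required":["targets"]}

```bash
mkdir -p pics; ls; cat > h.py <<'E'
import numpy as np, cv2
from workcell import bot, viewer
def snap(n,f):
    s=bot.state(); d=viewer.snapshot(n); cv2.imwrite('pics/'+f,cv2.cvtColor(d['color'],cv2.COLOR_RGB2BGR))
    if n=='wrist':
        T=np.eye(4);T[:3,:3]=s['tool_rot'];T[:3,3]=s['tool_pos'];T=T@np.array(d['T_tool_cam']);d['R']=T[:3,:3];d['p']=T[:3,3]
    else: d['R']=np.array(d['attitude']);d['p']=np.array(d['xyz'])
    np.save('pics/'+f[:-4]+'.npy',{k:v for k,v in d.items()},allow_pickle=True)
    return d
def load(f): return np.load('pics/'+f+'.npy',allow_pickle=True).item()
def ray(d,u,v,fish=False):
    f=240/np.tan(np.radians(d['fovy'])/2)
    x,y=u-d['cx'],v-d['cy']
    if fish:
        r=np.hypot(x,y);t=r/f;c=np.array([x/r*np.sin(t),y/r*np.sin(t),np.cos(t)])
    else: c=np.array([x/f,y/f,1])
    w=d['R']@c; return w/np.linalg.norm(w)
def onz(d,u,v,z,fish=False):
    w=ray(d,u,v,fish); return d['p']+w*(z-d['p'][2])/w[2]
def proj(d,P,fish=False):
    f=240/np.tan(np.radians(d['fovy'])/2)
    c=d['R'].T@(np.array(P)-d['p'])
    if fish:
        r=np.hypot(c[0],c[1]);t=np.arctan2(r,c[2]);return np.array([d['cx']+f*t*c[0]/r,d['cy']+f*t*c[1]/r])
    return np.array([d['cx']+f*c[0]/c[2],d['cy']+f*c[1]/c[2]])
E
python3 - <<'E'
from h import *
np.set_printoptions(precision=4,suppress=True)
for n in ('scene','top','wrist'):
    d=snap(n,n+'0.png'); print(n,d['fovy'],d['cx'],d['cy'],d['p'],d['R'].tolist())
print(bot.state())
E
```

```text
pics
scene 56.84933646756525 321.5063882457977 238.99437209977182 [1.1575 0.5199 0.6726] [[-0.7396828634455677, 0.37946103319603697, -0.5557684642103775], [0.6725693571116572, 0.3888699468828707, -0.6296273693905987], [-0.022797398960795315, -0.8395174141714449, -0.5428542989638314]]
top 55.04094437798466 321.23382650927294 238.22441796574944 [ 0.2631 -0.1304  1.3289] [[0.0110810480093641, -0.9758384881239155, 0.21821195079794564], [-0.9999286591944413, -0.011787099273264077, -0.0019341179718732132], [0.004459472684194049, -0.21817495132749112, -0.9758994844330158]]
wrist 65.70646984690485 320.5897656147292 237.6257348940442 [0.1765 0.6292 0.3732] [[0.3812260299081848, 0.8808705736655956, 0.2805953431019236], [0.9244812453279952, -0.3628912041129374, -0.11680925055088656], [-0.0010682496154680282, 0.3039358590681676, -0.9526918979477317]]
{'time': 0.15, 'qpos': array([-73.1664,  22.8626,   2.5834,  88.0945,  -1.0692,  69.1514,
        -2.9053]), 'dq': array([ 0.0458, -0.1436,  0.0109, -0.2022,  0.0201, -0.0226, -0.0175]), 'joint_efforts': array([  0.0031, -47.556 ,   1.3675, -25.4513,   0.0118,   0.0066,
         0.    ]), 'tool_pos': array([0.2487, 0.6003, 0.4039]), 'tool_rot': array([[ 0.9239, -0.0004,  0.3827],
       [-0.3827, -0.0014,  0.9239],
       [ 0.0002, -1.    , -0.0015]]), 'wrist_force': array([-0.2053,  0.595 ,  0.257 ]), 'ft_torque': array([ 0.0039,  0.0242, -0.0173]), 'gripper_width': 0.0853232889347997}
```

View pics/scene0.png

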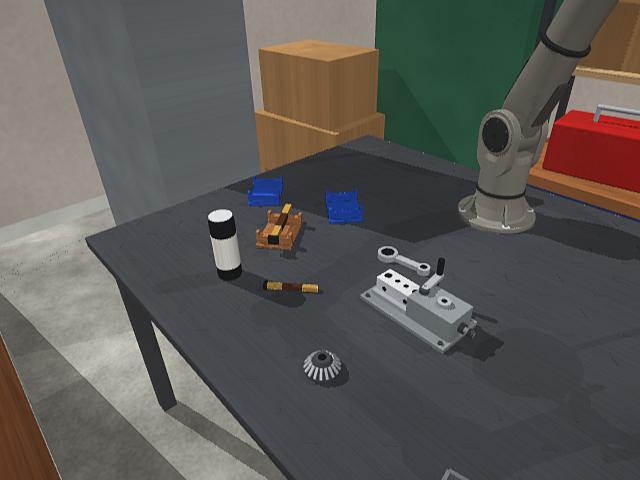

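View pics/top0.png

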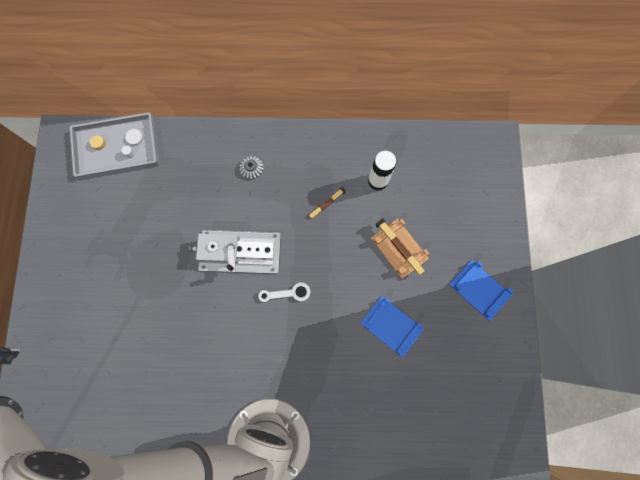

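View pics/wrist0.png

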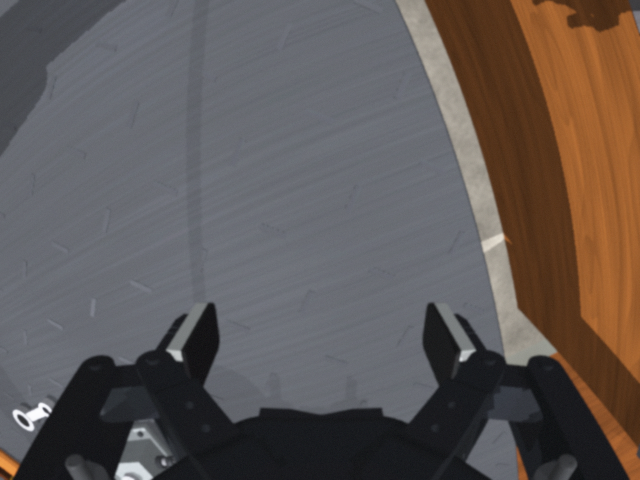

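```bash
python3 - <<'E'
import cv2
a=cv2.imread('pics/top0.png')
cv2.imwrite('pics/t_jig.png',cv2.resize(a[215:315,180:320],None,fx=5.5,fy=5.5,interpolation=cv2.INTER_CUBIC))
cv2.imwrite('pics/t_rest.png',cv2.resize(a[205:290,350:450],None,fx=7,fy=7,interpolation=cv2.INTER_CUBIC))
b=cv2.imread('pics/scene0.png')
cv2.imwrite('pics/s_rest.png',cv2.resize(b[190:260,230:330],None,fx=8,fy=8,interpolation=cv2.INTER_CUBIC))
cv2.imwrite('pics/s_jig.png',cv2.resize(b[240:360,350:490],None,fx=5,fy=5,interpolation=cv2.INTER_CUBIC))
E
```

```text
(no output)
```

View pics/t_jig.png

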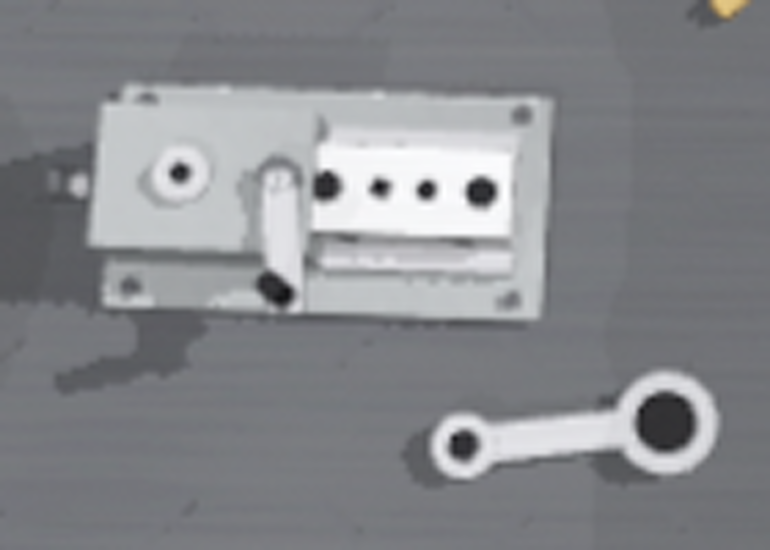

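View pics/t_rest.png

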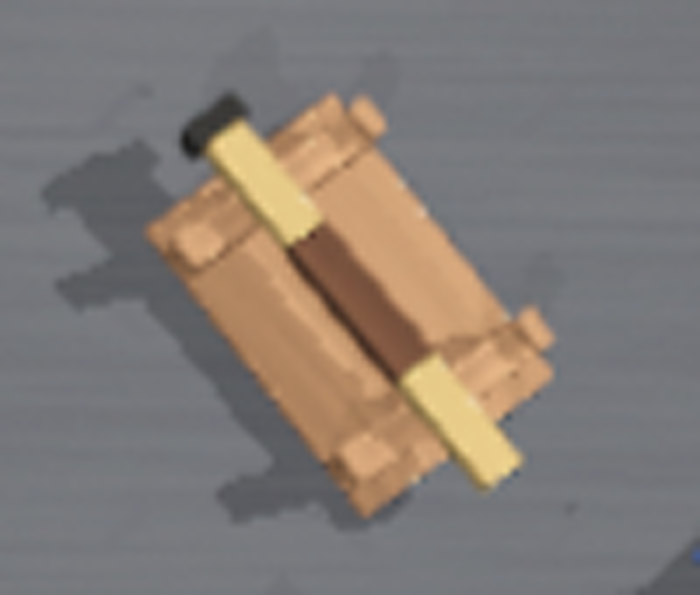

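View pics/s_rest.png

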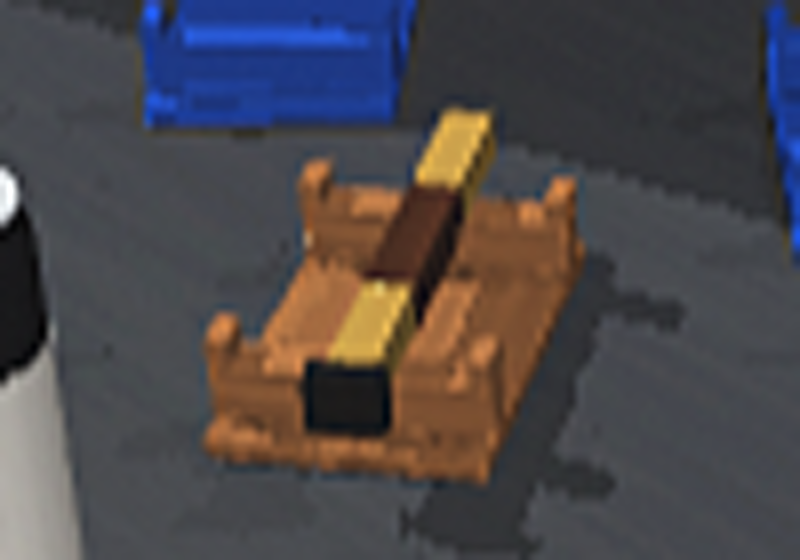

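View pics/s_jig.png

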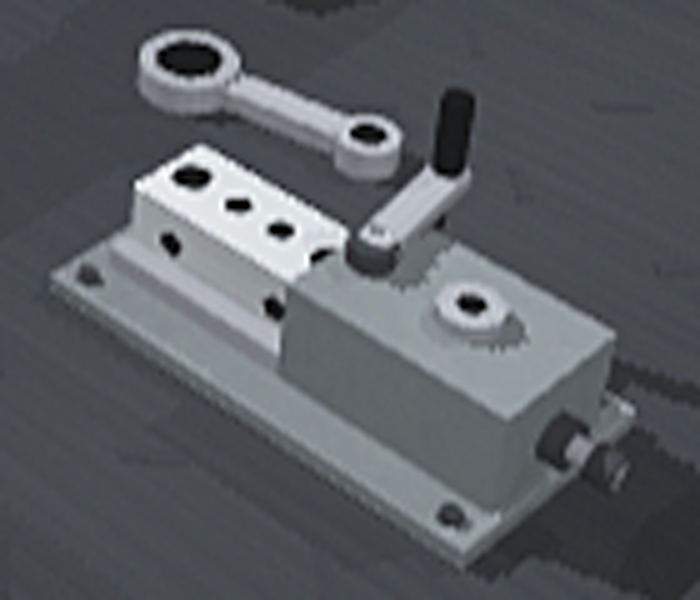

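```bash
python3 - <<'E'
from h import *
np.set_printoptions(precision=4,suppress=True)
d=load('top0')
def j(p,z): return onz(d,(p[0]+.5)/5.5-.5+180,(p[1]+.5)/5.5-.5+215,z)
def r(p,z): return onz(d,(p[0]+.5)/7-.5+350,(p[1]+.5)/7-.5+205,z)
B=[j(p,.012) for p in [(122,83),(553,97),(541,320),(102,305)]]
print('base',B,np.mean(B,0)); 
for a,b in ((0,1),(1,2),(3,2),(0,3)): v=B[b]-B[a];print(np.linalg.norm(v),np.degrees(np.arctan2(v[1],v[0])))
bl=[j(p,.052) for p in [(517,148),(512,237)]];print('blockend',bl,np.mean(bl,0))
H=[j(p,.064) for p in [(102,102),(318,112),(88,245),(308,255)]];print('hood',H)
print('bush',j((180,172),.072),'pivot',j((280,175),.078),'post base',j((285,297),.076),'posttop',j((275,288),.116))
bar=[r(p,.048) for p in [(522,462),(487,490)]];n=[r(p,.051) for p in [(233,92),(182,135)]]
e=np.mean(bar,0);f=np.mean(n,0);print('bar',bar,n,e,f,(e+f)/2,np.linalg.norm(e-f),np.degrees(np.arctan2(*(f-e)[[1,0]])))
g=[r(p,.049) for p in [(320,222),(288,243),(437,357),(402,382)]];print('grip',g,np.mean(g,0))
R=[r(p,.008) for p in [(333,93),(553,375),(365,517),(148,230)]];print('rest',R,np.mean(R,0))
for a,b in ((0,1),(1,2),(3,2),(0,3)): v=R[b]-R[a];print(np.linalg.norm(v),np.degrees(np.arctan2(v[1],v[0])))
E
```

```text
base [array([0.579 , 0.2182, 0.012 ]), array([ 0.5741, -0.0121,  0.012 ]), array([ 0.4541, -0.0095,  0.012 ]), array([0.4593, 0.2206, 0.012 ])] [0.5166 0.1043 0.012 ]
0.2304188680547573 -91.21595984815882
0.1200669587369085 178.7515639538151
0.23018603221926334 -91.29939660634987
0.11973184576975406 178.8630097845109
blockend [array([0.5374, 0.002 , 0.052 ]), array([0.4908, 0.003 , 0.052 ])] [0.5141 0.0025 0.052 ]
hood [array([0.5564, 0.214 , 0.064 ]), array([0.5525, 0.1032, 0.064 ]), array([0.4821, 0.216 , 0.064 ]), array([0.4782, 0.1045, 0.064 ])]
bush [0.5187 0.1699 0.072 ] pivot [0.5165 0.1181 0.078 ] post base [0.4548 0.1126 0.076 ] posttop [0.4531 0.11   0.116 ]
bar [array([ 0.4599, -0.4229,  0.048 ]), array([ 0.4484, -0.4085,  0.048 ])] [array([ 0.6113, -0.3093,  0.051 ]), array([ 0.5928, -0.2881,  0.051 ])] [ 0.4541 -0.4157  0.048 ] [ 0.6021 -0.2987  0.051 ] [ 0.5281 -0.3572  0.0495] 0.18863697725940276 38.34433559312113
grip [array([ 0.5575, -0.344 ,  0.049 ]), array([ 0.5485, -0.3308,  0.049 ]), array([ 0.5021, -0.39  ,  0.049 ]), array([ 0.4917, -0.3755,  0.049 ])] [ 0.5249 -0.3601  0.049 ]
rest [array([ 0.6231, -0.3578,  0.008 ]), array([ 0.5027, -0.4464,  0.008 ]), array([ 0.4424, -0.3665,  0.008 ]), array([ 0.5626, -0.2785,  0.008 ])] [ 0.5327 -0.3623  0.008 ]
0.14946970276421095 -143.64727655086642
0.10012583290774038 127.05526469377422
0.14891774431066646 -143.79907159044274
0.09973966280595005 127.37539598976653
```

{"fn": "carry_out", "kwargs": {
  "targets": [
    [[3,-5,0,0,0,-0.1,-1],[6,-10,0,0,0,-0.2,-1],[9,-15,0,0,0,-0.3,-1],[12,-20,0,0,0,-0.4,-1],[15,-25,0,0,0,-0.5,-1],[18,-30,0,0,0,-0.6,-1],[21,-35,0,0,0,-0.7,-1],[24,-40,0,0,0,-0.8,-1],[27,-45,0,0,0,-0.9,-1],[30,-50,0,0,0,-1.0,-1]]
  ]
}}

```text
time: 1.4
tool_pos: [0.5492, 0.0987, 0.4039]
tool_rot: [[0.174, -0.001, 0.985], [-0.985, 0.0, 0.174], [-0.0, -1.0, -0.001]]
wrist_force: [0.7, 0.5, 0.7]
gripper_width: 0.0859
```

{"fn": "carry_out", "kwargs": {
  "targets": [
    [[0,-5,0,0,0,-0.12,-1],[0,-10,0,0,0,-0.24,-1],[-0.5,-15,0,0,0,-0.36,-1],[-1,-20,0,0,0,-0.48,-1],[-1,-25,0,0,0,-0.6,-1],[-1.5,-30,0,0,0,-0.72,-1],[-1.5,-35,0,0,0,-0.84,-1],[-2,-40,0,0,0,-0.95,-1],[-2,-46,0,0,0,-1.05,-1],[-2,-46,0,0,0,-1.05,-1]]
  ]
}}

```text
time: 2.65
tool_pos: [0.5264, -0.3666, 0.4037]
tool_rot: [[-0.773, -0.003, 0.634], [-0.634, -0.003, -0.773], [0.004, -1.0, 0.001]]
wrist_force: [-0.5, -0.8, 0.4]
gripper_width: 0.0855
```

```bash
python3 - <<'E'
from h import *
d=snap('wrist','w1.png');print(d['p'],d['R'],bot.state()['tool_pos'])
E
```

```text
[ 0.58585572 -0.31827755  0.37286111] [[ 0.63529336 -0.73543103 -0.23567679]
 [-0.7722702  -0.60457799 -0.1951517 ]
 [ 0.00103562  0.30598474 -0.95203585]] [ 0.52783989 -0.36373074  0.40340836]
```

View pics/w1.png

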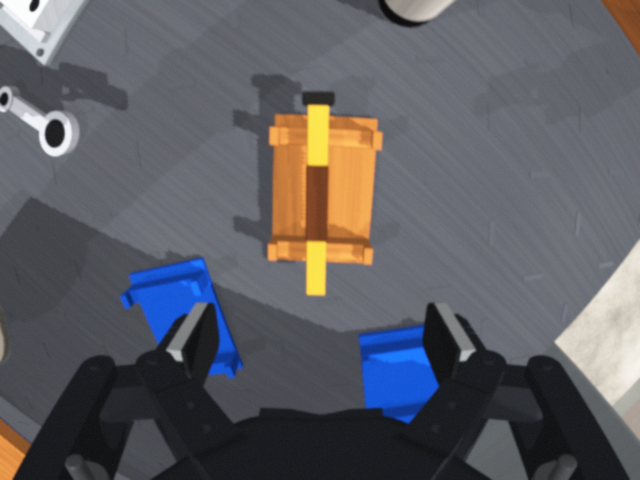

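```bash
cat > bar.py <<'E'
from h import *
import sys
np.set_printoptions(precision=4,suppress=True)
n=sys.argv[1]
d=snap('wrist',n);s=bot.state();print(s['tool_pos'],s['time'],np.degrees(np.arctan2(s['tool_rot'][1,0],s['tool_rot'][0,0])))
h=cv2.cvtColor(d['color'],cv2.COLOR_RGB2HSV)
y=((h[...,0]>=20)&(h[...,0]<=32)&(h[...,1]>120)&(h[...,2]>120)).astype(np.uint8)
br=((h[...,0]<14)&(h[...,1]>90)&(h[...,2]>40)&(h[...,2]<130)).astype(np.uint8)
for nm,m in(('brass',y),('grip',br)):
    cs,_=cv2.findContours(m,0,1)
    for c in cs:
        if cv2.contourArea(c)<250: continue
        b=cv2.boxPoints(cv2.minAreaRect(c));P=np.array([onz(d,u,v,.048 if nm=='brass' else .049,True) for u,v in b])
        m_=P.mean(0);e=P[1]-P[0];e2=P[2]-P[1]
        if np.linalg.norm(e2)>np.linalg.norm(e): e=e2
        print(nm,b.mean(0),m_,np.linalg.norm(P[1]-P[0]),np.linalg.norm(P[2]-P[1]),np.degrees(np.arctan2(e[1],e[0])))
E
python3 bar.py w2.png
python3 - <<'E'
from h import *
np.set_printoptions(precision=4,suppress=True)
d=load('w2')
t=load('top0')
for p in [(268,300),]: pass
print('can',onz(t,380,187,0),'gear',onz(t,251,168,0.034),'conrod',onz(t,302,292,.016),onz(t,264,296,.016),'smallbar',onz(t,327,203,.02))
E
```

```text
[ 0.5289 -0.3617  0.4033] 2.75 -140.18514357090652
brass [318.5 272. ] [ 0.4791 -0.4017  0.048 ] 0.017557465235455958 0.053740737072247836 -139.8890823530627
brass [320.5 139. ] [ 0.576  -0.3237  0.048 ] 0.018002808853200006 0.05265113094686606 -140.0933448467246
grip [321. 208.] [ 0.5285 -0.3636  0.049 ] 0.013988604408997544 0.06636775675452214 -139.9744893496989
grip [631.3566  20.2427] [ 0.9311 -0.4875  0.049 ] 0.05760155424606092 0.08669331470480195 -87.46293158752547
can [ 0.7216 -0.3095  0.    ] gear [0.7645 0.0787 0.034 ] conrod [ 0.3992 -0.08    0.016 ] [0.3866 0.0276 0.016 ] smallbar [ 0.6628 -0.1489  0.02  ]
```

{"fn": "carry_out", "kwargs": {
  "targets": [
    [[0,0,-4,0,0,0,-1],[-0.1,0,-8,0,0,0,-1],[-0.1,0,-10,0,0,0,-1],[-0.1,0,-10,0,0,0,-1],[-0.1,0,-10,0,0,0,-1],[-0.1,0,-10,0,0,0,-1]]
  ]
}}

```text
time: 3.5
tool_pos: [0.5284, -0.3621, 0.305]
tool_rot: [[-0.768, 0.001, 0.64], [-0.64, 0.0, -0.768], [-0.001, -1.0, 0.0]]
wrist_force: [-0.3, -0.1, -0.4]
gripper_width: 0.0854
```

```bash
python3 bar.py w3.png; python3 -c "
from h import *
print(bot.state()['tool_pos'],bot.state()['tool_rot'])"
```

```text
[ 0.5283 -0.3621  0.3048] 3.55 -140.18571065098604
brass [317.143  328.9257] [ 0.478  -0.4017  0.048 ] 0.054746841781492014 0.017344223857326722 36.850102130432205
brass [322.1436 151.1133] [ 0.5754 -0.3248  0.048 ] 0.0531581374315638 0.017820152800764905 38.21871479364363
grip [325.7986 247.7251] [ 0.5287 -0.3673  0.049 ] 0.07201795876062725 0.08627763394909026 -53.222901972865
[ 0.52826544 -0.36206813  0.30476862] [[-7.68123495e-01  6.71762508e-04  6.40301370e-01]
 [-6.40300983e-01  7.13962971e-04 -7.68123780e-01]
 [-9.73148225e-04 -9.99999519e-01 -1.18281538e-04]]
```

View pics/w3.png

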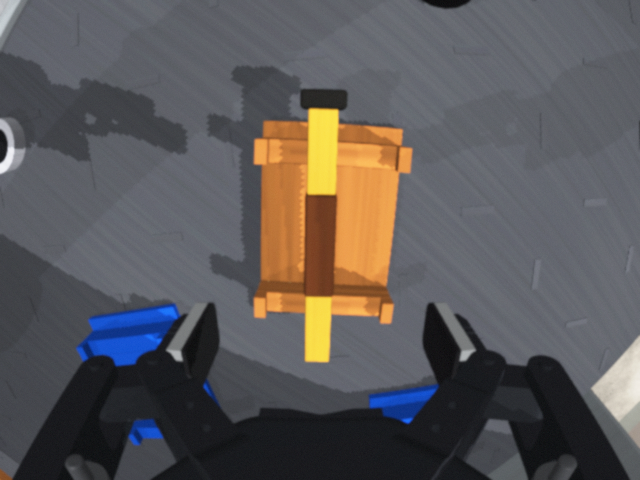

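```bash
python3 - <<'E'
from h import *
np.set_printoptions(precision=4,suppress=True)
d=load('w3')
o=lambda u,v,z:onz(d,u,v,z,True)
a=(o(306,195,.049)+o(336.5,195,.049))/2;b=(o(304,296,.049)+o(333,296,.049))/2
n=(o(301,90,.051)+o(347,91,.051))/2;e=(o(305,361,.048)+o(329,361,.048))/2
for p in(e,b,a,n):print(p)
g=(a+b)/2;print('grip',g,np.linalg.norm(a-b),'nose',np.linalg.norm(n-g),'end',np.linalg.norm(e-g))
for p,q in((b,a),(e,n)):print(np.degrees(np.arctan2(*(q-p)[[1,0]])))
# rest lips tops z=.04 outer corners of lips
L=[o(255,140,.04),o(411,148,.04),o(254,291,.04),o(393,296,.04)]
print(L)
R=[o(263,121,.008),o(402,129,.008)];print(R,np.linalg.norm(R[0]-R[1]))
E
```

```text
[ 0.4571 -0.419   0.048 ]
[ 0.5004 -0.3844  0.049 ]
[ 0.5544 -0.3416  0.049 ]
[ 0.6045 -0.3018  0.051 ]
grip [ 0.5274 -0.363   0.049 ] 0.0689620819977762 nose 0.09843414239312807 end 0.08983729752114089
38.39376047237542
38.47991499650963
[array([ 0.5538, -0.2877,  0.04  ]), array([ 0.6139, -0.3666,  0.04  ]), array([ 0.4704, -0.3501,  0.04  ]), array([ 0.5305, -0.4283,  0.04  ])]
[array([ 0.5635, -0.2801,  0.008 ]), array([ 0.6233, -0.3597,  0.008 ])] 0.09952396780136998
```

{"fn": "carry_out", "kwargs": {
  "targets": [
    [[-0.1,-0.1,-3,0,0,-0.024,-1],[-0.1,-0.1,-6,0,0,-0.024,-1],[-0.1,-0.1,-9,0,0,-0.024,-1],[-0.1,-0.1,-11.1,0,0,-0.024,-1],[-0.1,-0.1,-11.1,0,0,-0.024,-1],[-0.1,-0.1,-11.1,0,0,-0.024,-1]]
  ],
  "newtons": 60
}}

```text
time: 4.3
tool_pos: [0.5277, -0.3637, 0.195]
tool_rot: [[-0.783, 0.002, 0.622], [-0.622, -0.001, -0.783], [-0.001, -1.0, 0.002]]
wrist_force: [0.2, 0.6, 0.2]
gripper_width: 0.0857
```

{"fn": "carry_out", "kwargs": {
  "targets": [
    [[0,0,0,0,0,0,0],[0,0,0,0,0,0,0.4],[0,0,0,0,0,0,1],[0,0,0,0,0,0,1],[0,0,0,0,0,0,1],[0,0,0,0,0,0,1],[0,0,0,0,0,0,1],[0,0,0,0,0,0,1]]
  ],
  "newtons": 60
}}

```text
time: 5.3
tool_pos: [0.5277, -0.3637, 0.1954]
tool_rot: [[-0.783, 0.003, 0.622], [-0.622, -0.0, -0.783], [-0.002, -1.0, 0.002]]
wrist_force: [-0.9, 1.2, 5.0]
gripper_width: 0.0189
```

{"fn": "carry_out", "kwargs": {
  "targets": [
    [[0,0,1,0,0,0,1],[0,0,3,0,0,0,1],[0,0,6,0,0,0,1],[0,0,10,0,0,0,1],[0,0,10,0,0,0,1],[0,0,10,0,0,0,1]]
  ]
}}

```text
time: 6.05
tool_pos: [0.5275, -0.3634, 0.2952]
tool_rot: [[-0.783, 0.002, 0.622], [-0.622, 0.0, -0.783], [-0.002, -1.0, 0.001]]
wrist_force: [0.8, 0.8, -1.9]
gripper_width: 0.0192
```

```bash
python3 - <<'E'
from h import *
d=snap('wrist','w4.png');s=bot.state();print(s['tool_pos'],s['wrist_force'],s['gripper_width'],s['ft_torque'])
E
```

```text
[ 0.52743152 -0.36312298  0.2944503 ] [-0.15536588  1.01685679 -1.84454037] 0.01904057228452227 [0.01929467 0.08444113 0.00359646]
```

View pics/w4.png

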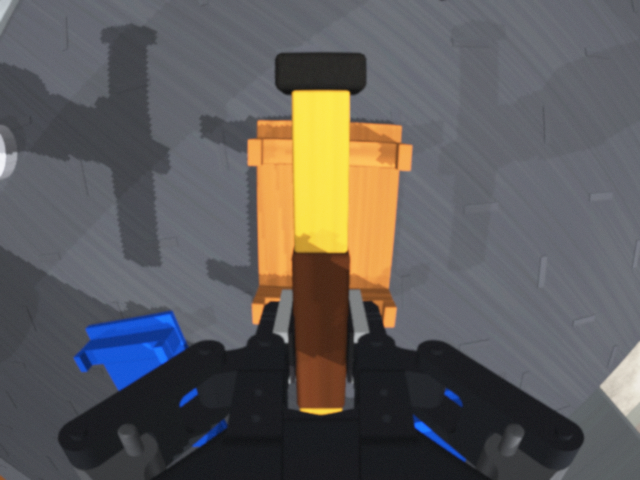

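{"fn": "carry_out", "kwargs": {
  "targets": [
    [[-0.2,2.4,0,0,0,0.09,1],[-0.4,4.8,0,0,0,0.18,1],[-0.6,7.2,0,0,0,0.27,1],[-0.8,10,0,0,0,0.36,1],[-1,13,0,0,0,0.45,1],[-1.2,16,0,0,0,0.55,1],[-1.4,19,0,0,0,0.65,1],[-1.6,22,0,0,0,0.76,1],[-1.6,24.1,0,0,0,0.877,1],[-1.6,24.1,0,0,0,0.877,1]]
  ]
}}

```text
time: 7.35
tool_pos: [0.5111, -0.1202, 0.2933]
tool_rot: [[-0.021, -0.002, 1.0], [-1.0, 0.003, -0.021], [-0.003, -1.0, -0.002]]
wrist_force: [-0.4, 0.4, -1.4]
gripper_width: 0.019
```

{"fn": "carry_out", "kwargs": {
  "targets": [
    [[0,0,0,0,0,0,1],[0,0,0,0,0,0,1]]
  ]
}}

```text
time: 7.6
tool_pos: [0.5108, -0.1213, 0.293]
tool_rot: [[-0.023, -0.003, 1.0], [-1.0, 0.002, -0.023], [-0.002, -1.0, -0.003]]
wrist_force: [-1.1, -0.5, -1.6]
gripper_width: 0.0193
```

```bash
python3 - <<'E'
from h import *
d=snap('wrist','w5.png');s=bot.state();print(s['tool_pos'],s['wrist_force'],np.degrees(np.arctan2(s['tool_rot'][1,0],s['tool_rot'][0,0])),s['tool_rot'])
d=snap('top','top5.png')
a=cv2.imread('pics/top5.png')
cv2.imwrite('pics/t5.png',cv2.resize(a[215:315,180:320],None,fx=5.5,fy=5.5,interpolation=cv2.INTER_CUBIC))
E
```

```text
[ 0.51088244 -0.12129207  0.29311738] [-1.09057469  0.39033185 -1.6295261 ] -91.317958360601 [[-0.02300064 -0.00282329  0.99973146]
 [-0.99973363  0.00197213 -0.02299512]
 [-0.00190667 -0.99999407 -0.0028679 ]]
```

View pics/w5.png

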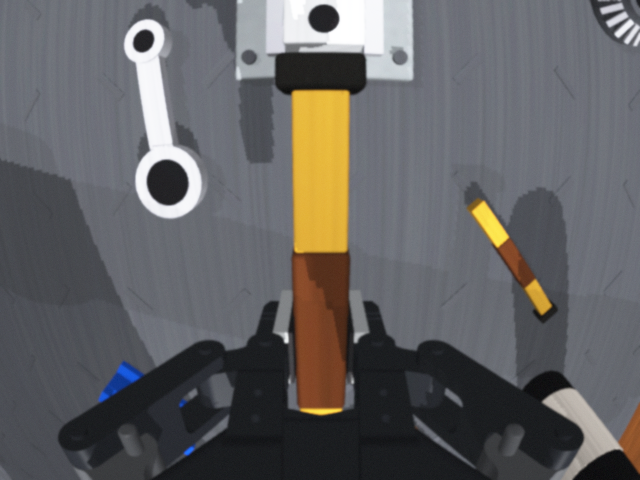

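View pics/t5.png

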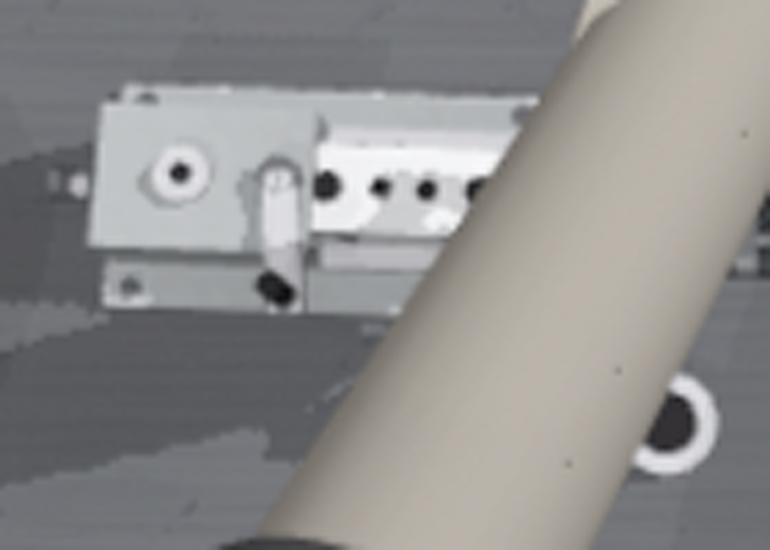

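```bash
python3 - <<'E'
from h import *
d=load('w5'); 
print(onz(d,236,80,.012,True),onz(d,412,78,.012,True),'nose',onz(d,276,53,.293-.155+.012,True),onz(d,366,53,.293-.155+.012,True),'rails',onz(d,267,50,.024,True),onz(d,383,50,.024,True))
E
```

```text
[ 0.45555352 -0.01157751  0.012     ] [ 0.57363745 -0.01246722  0.012     ] nose [ 0.4990473  -0.02215356  0.15      ] [ 0.52581139 -0.02273686  0.15      ] rails [0.47878425 0.00525742 0.024     ] [0.55214324 0.00392977 0.024     ]
```

{"fn": "carry_out", "kwargs": {
  "targets": [
    [[0,0,-3,0,0,0,1],[0.05,0,-6,0,0,0,1],[0.1,0,-8.5,0,0,0,1],[0.1,0,-9.6,0,0,0,1],[0.1,0,-9.6,0,0,0,1],[0.1,0,-9.6,0,0,0,1]]
  ]
}}

```text
time: 8.45
tool_pos: [0.5125, -0.1216, 0.1981]
tool_rot: [[-0.023, -0.001, 1.0], [-1.0, 0.002, -0.023], [-0.002, -1.0, -0.001]]
wrist_force: [-0.3, -1.0, -1.0]
gripper_width: 0.0188
```

```bash
python3 - <<'E'
from h import *
d=snap('wrist','w6.png');s=bot.state();print(s['tool_pos'],s['wrist_force'])
d=snap('scene','s6.png')
b=cv2.imread('pics/s6.png')
cv2.imwrite('pics/s6z.png',cv2.resize(b[220:360,300:490],None,fx=4.2,fy=4.2,interpolation=cv2.INTER_CUBIC))
E
```

```text
[ 0.51251117 -0.1214672   0.19824119] [ 0.22491427 -0.14077813 -1.57398173]
```

View pics/w6.png

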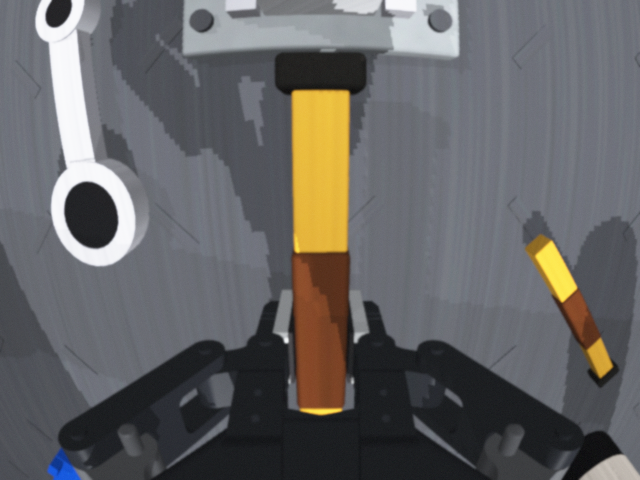

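View pics/s6z.png

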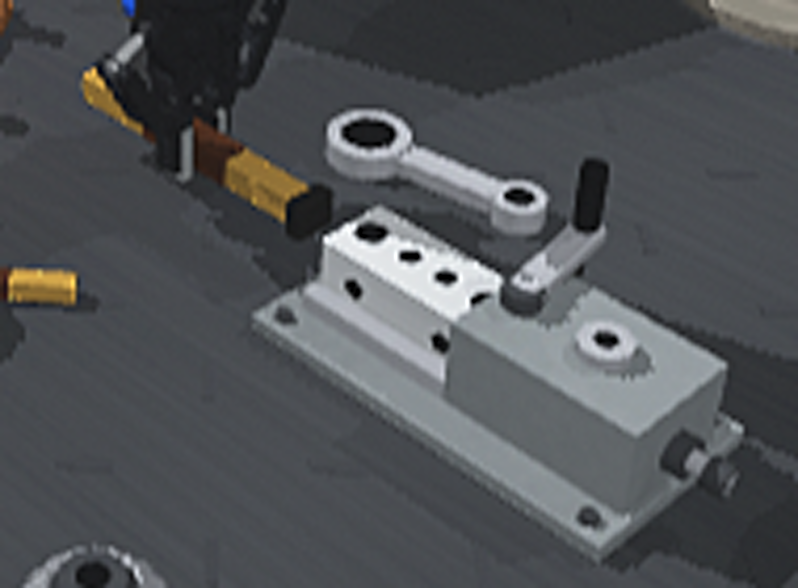

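{"fn": "carry_out", "kwargs": {
  "targets": [
    [[0,0.4,-0.1,0,0,0,1],[0,0.9,-0.2,0,0,0,1],[0,1.3,-0.2,0,0,0,1],[0,1.6,-0.2,0,0,0,1],[0,1.8,-0.2,0,0,0,1],[0,1.8,-0.2,0,0,0,1]]
  ]
}}

```text
time: 9.3
tool_pos: [0.5125, -0.1032, 0.1962]
tool_rot: [[-0.023, -0.001, 1.0], [-1.0, 0.002, -0.023], [-0.002, -1.0, -0.001]]
wrist_force: [-0.0, 1.7, -1.8]
gripper_width: 0.019
```

{"fn": "carry_out", "kwargs": {
  "targets": [
    [[0,0.2,0,0,0,0,1],[0,0.4,0,0,0,0,1],[0,0.6,0,0,0,0,1],[0,0.8,0,0,0,0,1]]
  ]
}}

```text
time: 9.8
tool_pos: [0.5125, -0.0962, 0.1963]
tool_rot: [[-0.023, 0.0, 1.0], [-1.0, 0.0, -0.023], [-0.0, -1.0, 0.0]]
wrist_force: [-0.1, -3.5, -2.3]
gripper_width: 0.0192
```

{"fn": "carry_out", "kwargs": {
  "targets": [
    [[0,0.2,0,0,0,0,1],[0,0.4,0,0,0,0,1],[0,0.6,0,0,0,0,1],[0,0.8,0,0,0,0,1]]
  ]
}}

```text
time: 10.3
tool_pos: [0.5125, -0.0881, 0.1964]
tool_rot: [[-0.023, 0.0, 1.0], [-1.0, -0.0, -0.023], [0.0, -1.0, 0.0]]
wrist_force: [0.4, -4.1, -2.8]
gripper_width: 0.0192
```

{"fn": "carry_out", "kwargs": {
  "targets": [
    [[0,0.3,0,0,0,0,1],[0,0.6,0,0,0,0,1],[0,0.9,0,0,0,0,1],[0.05,1.2,0,0,0,0,1],[0.05,1.4,0,0,0,0,1],[0.05,1.5,0,0,0,0,1]]
  ]
}}

```text
time: 11.05
tool_pos: [0.513, -0.073, 0.1963]
tool_rot: [[-0.023, 0.0, 1.0], [-1.0, -0.0, -0.023], [0.0, -1.0, 0.0]]
wrist_force: [-0.1, -4.5, -3.1]
gripper_width: 0.0191
```

{"fn": "carry_out", "kwargs": {
  "targets": [
    [[0,0.1,0,0,0,0,1],[0,0.2,0,0,0,0,1],[0,0.3,0,0,0,0,1],[0,0.4,0,0,0,0,1],[0,0.5,0,0,0,0,1]]
  ]
}}

```text
time: 11.68
tool_pos: [0.513, -0.0679, 0.1964]
tool_rot: [[-0.023, 0.0, 1.0], [-1.0, -0.0, -0.023], [0.0, -1.0, 0.0]]
wrist_force: [-0.9, -4.3, -1.7]
gripper_width: 0.019
```

{"fn": "carry_out", "kwargs": {
  "targets": [
    [[0,0.1,0,0,0,0,1],[0,0.2,0,0,0,0,1],[0,0.3,0,0,0,0,1],[0,0.4,0,0,0,0,1]]
  ]
}}

```text
time: 12.18
tool_pos: [0.513, -0.0638, 0.1963]
tool_rot: [[-0.023, 0.0, 1.0], [-1.0, 0.0, -0.023], [-0.0, -1.0, 0.0]]
wrist_force: [0.7, -3.7, -1.8]
gripper_width: 0.019
```

{"fn": "carry_out", "kwargs": {
  "targets": [
    [[0,0.1,0,0,0,0,1],[0,0.2,0,0,0,0,1]]
  ]
}}

```text
time: 12.42
tool_pos: [0.513, -0.0618, 0.1963]
tool_rot: [[-0.023, 0.0, 1.0], [-1.0, 0.0, -0.023], [-0.0, -1.0, 0.0]]
wrist_force: [-0.3, -4.3, -1.4]
gripper_width: 0.019
```

{"fn": "carry_out", "kwargs": {
  "targets": [
    [[0,0.1,0,0,0,0,1],[0,0.2,0,0,0,0,1]]
  ]
}}

```text
time: 12.68
tool_pos: [0.513, -0.0597, 0.1963]
tool_rot: [[-0.023, 0.0, 1.0], [-1.0, -0.0, -0.023], [-0.0, -1.0, 0.0]]
wrist_force: [0.4, -4.1, -2.3]
gripper_width: 0.0189
```

{"fn": "carry_out", "kwargs": {
  "targets": [
    [[0,0.1,0,0,0,0,1],[0,0.2,0,0,0,0,1]]
  ]
}}

```text
time: 12.92
tool_pos: [0.513, -0.0576, 0.1963]
tool_rot: [[-0.023, 0.0, 1.0], [-1.0, 0.0, -0.023], [-0.0, -1.0, 0.0]]
wrist_force: [0.2, -4.2, -2.1]
gripper_width: 0.0191
```

{"fn": "carry_out", "kwargs": {
  "targets": [
    [[0,0.1,0,0,0,0,1],[0,0.2,0,0,0,0,1]]
  ]
}}

```text
time: 13.18
tool_pos: [0.513, -0.0555, 0.1963]
tool_rot: [[-0.023, 0.0, 1.0], [-1.0, 0.0, -0.023], [-0.0, -1.0, 0.0]]
wrist_force: [0.6, -3.2, -3.0]
gripper_width: 0.019
```

{"fn": "carry_out", "kwargs": {
  "targets": [
    [[0,0.1,0,0,0,0,1],[0,0.2,0,0,0,0,1]]
  ]
}}

```text
time: 13.42
tool_pos: [0.513, -0.0535, 0.1963]
tool_rot: [[-0.023, 0.0, 1.0], [-1.0, 0.0, -0.023], [-0.0, -1.0, 0.0]]
wrist_force: [-0.3, -3.6, -2.6]
gripper_width: 0.0188
```

{"fn": "carry_out", "kwargs": {
  "targets": [
    [[0,0.1,0,0,0,0,1],[0,0.2,0,0,0,0,1]]
  ]
}}

```text
time: 13.68
tool_pos: [0.513, -0.0514, 0.1963]
tool_rot: [[-0.023, 0.0, 1.0], [-1.0, 0.0, -0.023], [-0.0, -1.0, 0.0]]
wrist_force: [-0.0, -3.4, -1.6]
gripper_width: 0.0191
```

{"fn": "carry_out", "kwargs": {
  "targets": [
    [[0,0.1,0,0,0,0,1],[0,0.2,0,0,0,0,1]]
  ]
}}

```text
time: 13.92
tool_pos: [0.5129, -0.0503, 0.1964]
tool_rot: [[-0.023, 0.0, 1.0], [-1.0, -0.001, -0.023], [0.001, -1.0, 0.0]]
wrist_force: [-0.1, -7.5, -1.0]
gripper_width: 0.0188
```

{"fn": "carry_out", "kwargs": {
  "targets": [
    [[0,0.1,0,0,0,0,1],[0,0.2,0,0,0,0,1]]
  ]
}}

```text
time: 14.18
tool_pos: [0.5127, -0.0499, 0.1965]
tool_rot: [[-0.024, 0.001, 1.0], [-1.0, -0.004, -0.024], [0.004, -1.0, 0.001]]
wrist_force: [-0.5, -9.5, -1.8]
gripper_width: 0.019
```

{"fn": "carry_out", "kwargs": {
  "targets": [
    [[0,0.1,0,0,0,0,1],[0,0.2,0,0,0,0,1],[0,0.2,0,0,0,0,1]]
  ]
}}

```text
time: 14.55
tool_pos: [0.5126, -0.0495, 0.1967]
tool_rot: [[-0.025, 0.001, 1.0], [-1.0, -0.006, -0.025], [0.006, -1.0, 0.001]]
wrist_force: [-0.5, -7.8, -1.5]
gripper_width: 0.0193
```

{"fn": "carry_out", "kwargs": {
  "targets": [
    [[0,-0.3,0,0,0,0,1],[0,-1,0,0,0,0,1],[0,-2.5,0,0,0,0,1],[-0.05,-4,0,0,0,0,1],[-0.1,-6,0,0,0,0,1],[-0.1,-6,2,0,0,0,1],[-0.1,-6,6,0,0,0,1],[-0.1,-6,10,0,0,0,1],[-0.1,-6,10,0,0,0,1],[-0.1,-6,10,0,0,0,1]]
  ]
}}

```text
time: 15.8
tool_pos: [0.511, -0.1099, 0.2961]
tool_rot: [[-0.026, -0.0, 1.0], [-1.0, -0.006, -0.026], [0.006, -1.0, 0.0]]
wrist_force: [-0.9, -0.4, -2.0]
gripper_width: 0.0192
```

```bash
python3 - <<'E'
from h import *
d=snap('wrist','w7.png');s=bot.state();print(s['tool_pos'],s['wrist_force'])
d=snap('scene','s7.png')
b=cv2.imread('pics/s7.png')
cv2.imwrite('pics/s7z.png',cv2.resize(b[240:360,350:490],None,fx=5,fy=5,interpolation=cv2.INTER_CUBIC))
E
```

```text
[ 0.51080211 -0.109688    0.29552344] [-0.24300995  0.1222432  -2.3195453 ]
```

View pics/w7.png

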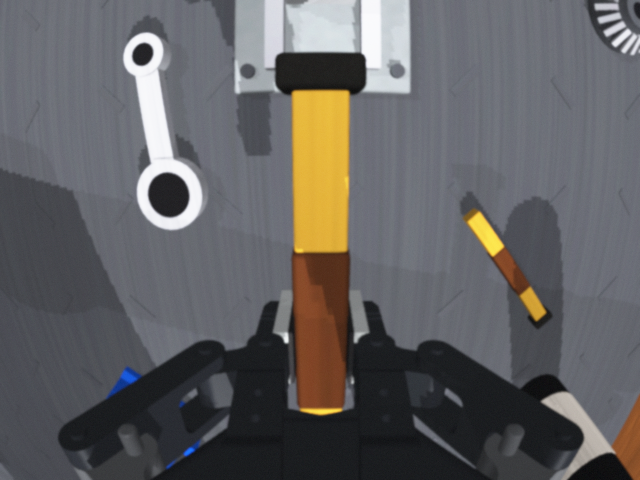

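View pics/s7z.png

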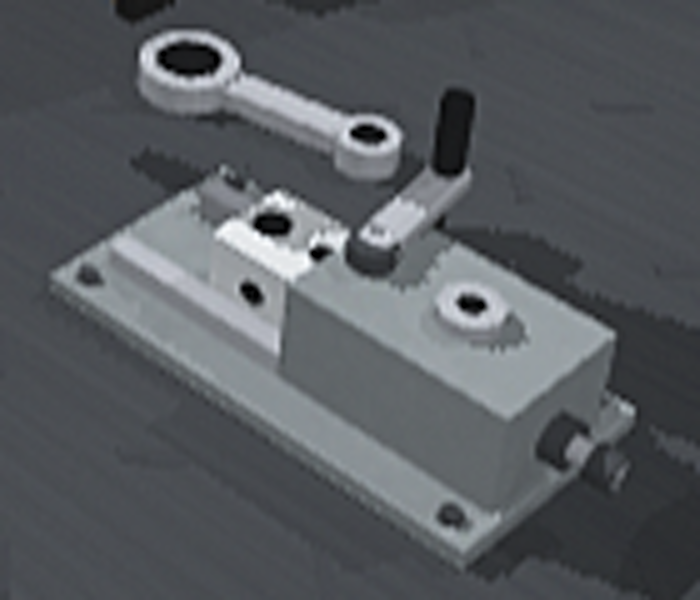

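```bash
python3 - <<'E'
from h import *
d=load('s7');t=load('top0')
print(onz(d,(458.5)/5-.5+350,(94.5)/5-.5+240,.116),onz(d,(450.5)/5-.5+350,(168.5)/5-.5+240,.08))
print(onz(t,(268.5)/5.5-.5+180,(284)/5.5-.5+215,.116))
E
```

```text
[0.45547845 0.11030324 0.116     ] [0.45890448 0.11385278 0.08      ]
[0.4552118  0.11345286 0.116     ]
```

{"fn": "carry_out", "kwargs": {
  "targets": [
    [[-0.5,3,1,0,0,0,1],[-1,6,2,0,0,0,1],[-1.5,9,3,0,0,-0.1,1],[-2,12,3,0,0,-0.2,1],[-2.5,15,3,0,0,-0.3,1],[-3,18,3,0,0,-0.4,1],[-3.5,21,3,0,0,-0.5,1],[-4,24,3,0,0,-0.6,1],[-4.7,28.5,3,0,0,-0.69,1],[-4.7,28.5,3,0,0,-0.69,1]]
  ]
}}

```text
time: 17.15
tool_pos: [0.4626, 0.1795, 0.3239]
tool_rot: [[-0.651, -0.008, 0.759], [-0.759, -0.004, -0.651], [0.008, -1.0, -0.003]]
wrist_force: [0.5, -0.5, -2.6]
gripper_width: 0.019
```

{"fn": "carry_out", "kwargs": {
  "targets": [
    [[0,0,0,0,0,0,1],[0,0,0,0,0,0,1]]
  ]
}}

```text
time: 17.4
tool_pos: [0.4624, 0.1787, 0.3232]
tool_rot: [[-0.651, -0.009, 0.759], [-0.759, -0.005, -0.652], [0.01, -1.0, -0.004]]
wrist_force: [-0.1, 0.3, -2.5]
gripper_width: 0.0188
```

```bash
python3 - <<'E'
from h import *
s=bot.state();print(s['tool_pos'],s['wrist_force'],np.degrees(np.arctan2(s['tool_rot'][1,0],s['tool_rot'][0,0])),s['qpos'])
d=snap('scene','s8.png')
b=cv2.imread('pics/s8.png')
cv2.imwrite('pics/s8z.png',cv2.resize(b[140:360,300:520],None,fx=2.7,fy=2.7,interpolation=cv2.INTER_CUBIC))
E
```

```text
[0.46244467 0.17868261 0.32324794] [-0.14816952  0.29869524 -2.50199805] -130.65500706858316 [-55.8896299   14.18281047  34.57669431 114.58983882  -9.73433456
  54.63416507 -57.04152128]
```

View pics/s8z.png

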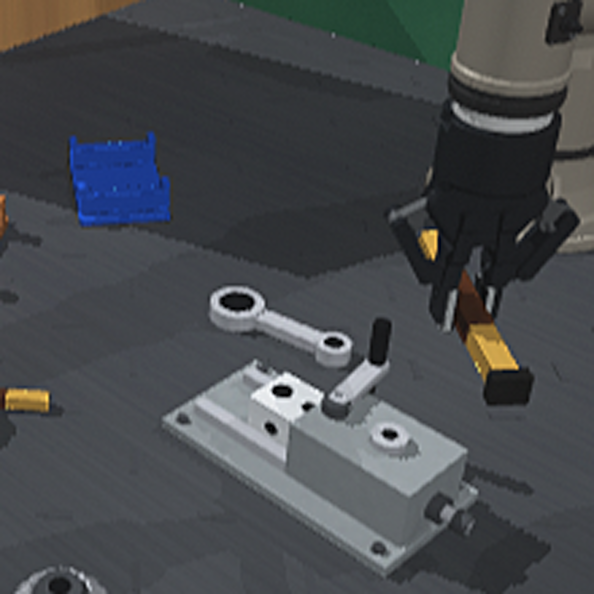

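{"fn": "carry_out", "kwargs": {
  "targets": [
    [[0,0,-2,0,0,0,1],[0,0,-4,0,0,0,1],[0,0,-6,0,0,0,1],[0,0,-6.6,0,0,0,1],[0,0,-6.6,0,0,0,1],[0,0,-6.6,0,0,0,1]]
  ]
}}

```text
time: 18.2
tool_pos: [0.4631, 0.1784, 0.2582]
tool_rot: [[-0.652, -0.007, 0.758], [-0.758, -0.004, -0.652], [0.008, -1.0, -0.003]]
wrist_force: [-0.7, -0.3, -1.3]
gripper_width: 0.019
```

{"fn": "carry_out", "kwargs": {
  "targets": [
    [[0.4,-0.3,0,0,0,0,1],[0.9,-0.8,0,0,0,0,1],[1.4,-1.2,0,0,0,0,1],[1.8,-1.5,0,0,0,0,1],[2.2,-1.9,0,0,0,0,1],[2.6,-2.2,0,0,0,0,1],[3.0,-2.6,0,0,0,0,1],[3.0,-2.6,0,0,0,0,1]]
  ]
}}

```text
time: 19.2
tool_pos: [0.4933, 0.1519, 0.2581]
tool_rot: [[-0.653, -0.007, 0.758], [-0.758, -0.004, -0.653], [0.008, -1.0, -0.002]]
wrist_force: [-2.2, -0.3, -2.2]
gripper_width: 0.0191
```

```bash
python3 - <<'E'
from h import *
s=bot.state();print(s['tool_pos'],s['wrist_force'],np.degrees(np.arctan2(s['tool_rot'][1,0],s['tool_rot'][0,0])))
d=snap('scene','s9.png')
b=cv2.imread('pics/s9.png')
cv2.imwrite('pics/s9z.png',cv2.resize(b[190:360,330:500],None,fx=3.5,fy=3.5,interpolation=cv2.INTER_CUBIC))
E
```

```text
[0.49333546 0.1519011  0.25812731] [-2.15516697 -0.31196986 -2.17419485] -130.75064556869214
```

View pics/s9z.png

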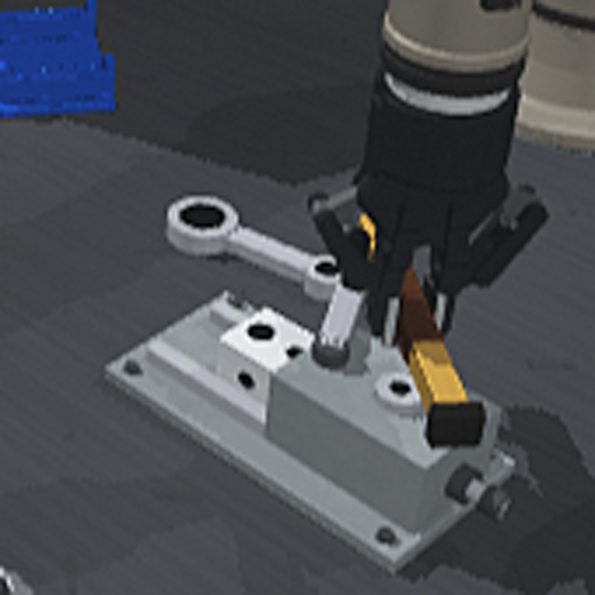

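{"fn": "carry_out", "kwargs": {
  "targets": [
    [[0.5,-0.4,0,0,0,0,1],[1.0,-0.8,0,0,0,0,1],[1.5,-1.3,0,0,0,0,1],[2.0,-1.7,0,0,0,0,1],[2.5,-2.1,0,0,0,0,1],[3.0,-2.6,0,0,0,0,1],[3.5,-3.0,0,0,0,0,1],[3.8,-3.3,0,0,0,0,1],[3.8,-3.3,0,0,0,0,1]]
  ]
}}

```text
time: 20.38
tool_pos: [0.5319, 0.1187, 0.2584]
tool_rot: [[-0.652, -0.005, 0.758], [-0.758, -0.005, -0.652], [0.007, -1.0, -0.001]]
wrist_force: [0.6, -0.2, -1.5]
gripper_width: 0.0193
```

{"fn": "carry_out", "kwargs": {
  "targets": [
    [[0.2,-0.1,0,0,0,0,1],[0.4,-0.3,0,0,0,0,1],[0.4,-0.3,0,0,0,0,1]]
  ]
}}

```text
time: 20.75
tool_pos: [0.536, 0.1156, 0.2584]
tool_rot: [[-0.652, -0.005, 0.758], [-0.758, -0.005, -0.652], [0.007, -1.0, -0.001]]
wrist_force: [-0.6, 1.6, -2.5]
gripper_width: 0.0191
```

```bash
python3 - <<'E'
from h import *
s=bot.state();print(s['tool_pos'],s['wrist_force'],np.degrees(np.arctan2(s['tool_rot'][1,0],s['tool_rot'][0,0])))
d=snap('scene','s10.png')
b=cv2.imread('pics/s10.png')
cv2.imwrite('pics/s10z.png',cv2.resize(b[190:360,330:500],None,fx=3.5,fy=3.5,interpolation=cv2.INTER_CUBIC))
E
```

```text
[0.53595137 0.1156446  0.25838331] [-0.57663503  1.56086149 -2.54597928] -130.71150493966562
```

View pics/s10z.png

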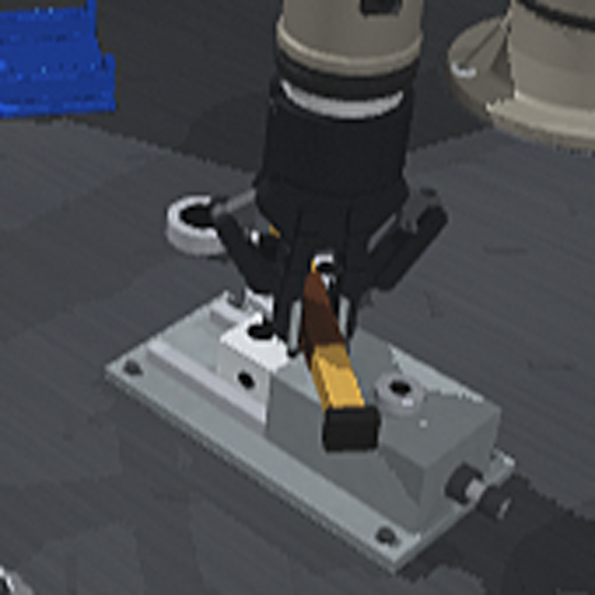

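Continue in small steps until the end stop is felt.

{"fn": "carry_out", "kwargs": {
  "targets": [
    [[0.2,-0.2,0,0,0,0,1],[0.3,-0.3,0,0,0,0,1],[0.3,-0.3,0,0,0,0,1]]
  ]
}}

```text
time: 21.18
tool_pos: [0.539, 0.1125, 0.2583]
tool_rot: [[-0.652, -0.005, 0.758], [-0.758, -0.005, -0.652], [0.007, -1.0, -0.001]]
wrist_force: [-1.0, 2.3, -3.0]
gripper_width: 0.0189
```

{"fn": "carry_out", "kwargs": {
  "targets": [
    [[0.2,-0.1,0,0,0,0,1],[0.3,-0.2,0,0,0,0,1],[0.3,-0.2,0,0,0,0,1]]
  ]
}}

```text
time: 21.55
tool_pos: [0.542, 0.1104, 0.2583]
tool_rot: [[-0.652, -0.005, 0.758], [-0.758, -0.005, -0.652], [0.008, -1.0, -0.001]]
wrist_force: [0.0, 3.7, -2.6]
gripper_width: 0.0191
```

{"fn": "carry_out", "kwargs": {
  "targets": [
    [[0.2,-0.1,0,0,0,0,1],[0.3,-0.2,0,0,0,0,1],[0.3,-0.2,0,0,0,0,1]]
  ]
}}

```text
time: 21.92
tool_pos: [0.5437, 0.1096, 0.2579]
tool_rot: [[-0.653, -0.011, 0.758], [-0.758, -0.003, -0.653], [0.009, -1.0, -0.006]]
wrist_force: [-5.9, 6.0, 0.2]
gripper_width: 0.019
```

{"fn": "carry_out", "kwargs": {
  "targets": [
    [[0.1,-0.1,0,0,0,0,1],[0.2,-0.1,0,0,0,0,1],[-0.6,0.5,0,0,0,0,1],[-1.5,1.3,0,0,0,0,1],[-2,1.8,1,0,0,0,1],[-2,1.8,5,0,0,0,1],[-2,1.8,8,0,0,0,1],[-2,1.8,8,0,0,0,1]]
  ]
}}

```text
time: 22.92
tool_pos: [0.5247, 0.1275, 0.3409]
tool_rot: [[-0.653, -0.004, 0.758], [-0.758, -0.001, -0.653], [0.003, -1.0, -0.003]]
wrist_force: [-0.4, -0.9, -2.6]
gripper_width: 0.0191
```

```bash
python3 - <<'E'
from h import *
s=bot.state();print(s['tool_pos'],s['wrist_force'],np.degrees(np.arctan2(s['tool_rot'][1,0],s['tool_rot'][0,0])))
d=snap('scene','s11.png')
b=cv2.imread('pics/s11.png')
cv2.imwrite('pics/s11z.png',cv2.resize(b[190:360,330:500],None,fx=3.5,fy=3.5,interpolation=cv2.INTER_CUBIC))
E
```

```text
[0.5247406  0.12754513 0.34086049] [-0.36533766 -0.87809877 -2.62340721] -130.73288162477473
```

View pics/s11z.png

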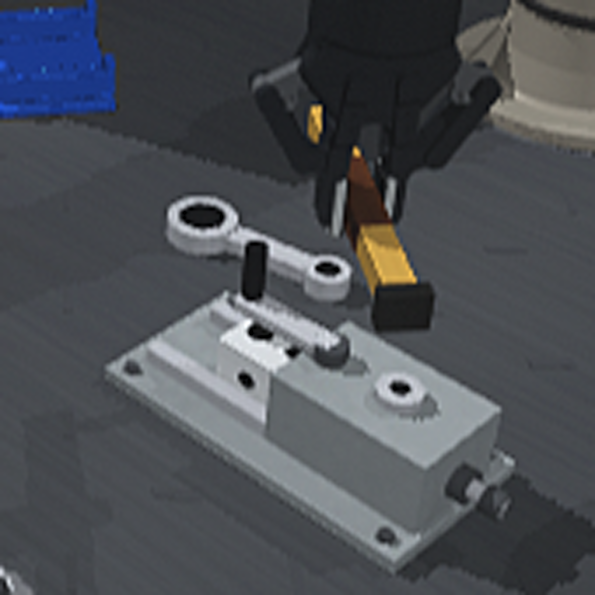

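```bash
python3 - <<'E'
from h import *
d=load('s11')
o=lambda u,v,z:onz(d,(u+.5)/3.5-.5+330,(v+.5)/3.5-.5+190,z)
t=o(258,247,.116); b=o(251,294,.078); print(t,b)
piv=np.array([.5166+.015*.022,.1043+.015])
ex=np.array([.022,1]);ey=np.array([-1,.022])
for p in(t,b):
    v=p[:2]-piv;print(np.linalg.norm(v),np.arctan2(-v@ex,v@ey))
# expected pixel positions of post top for angles
for a in (1.2,1.4,1.57):
    q=piv+.062*(np.cos(a)*ey-np.sin(a)*ex)
    for z in(.116,.078):
        u=proj(d,[*q,z]);print(a,z,(u-[330,190])*3.5+1.25)
E
```

```text
[0.51856138 0.05844776 0.116     ] [0.51754545 0.05580615 0.078     ]
0.060874098858001914 1.6195952383221894
0.06349683189678844 1.6024855012387362
1.2 0.116 [288.67963289 232.75292101]
1.2 0.078 [283.37696034 281.99647754]
1.4 0.116 [271.96883723 238.07612645]
1.4 0.078 [266.99581306 287.42608451]
1.57 0.116 [259.69097803 244.1959488 ]
1.57 0.078 [254.95269015 293.67537015]
```

{"fn": "carry_out", "kwargs": {
  "targets": [
    [[0,-5,0,0,0,0,1],[0,-10,0,0,0,0,1],[0,-15,0,0,0,0,1],[0,-20,0,0,0,0,1],[0,-25,0,0,0,0,1],[0,-30,0,0,0,-0.05,1],[0,-35,0,0,0,-0.1,1],[0.1,-40,0,0,0,-0.15,1],[0.2,-45,-2,0,0,-0.19,1],[0.3,-49.1,-4,0,0,-0.19,1]]
  ]
}}

```text
time: 24.22
tool_pos: [0.5261, -0.3651, 0.2969]
tool_rot: [[-0.785, -0.01, 0.62], [-0.62, -0.0, -0.785], [0.008, -1.0, -0.006]]
wrist_force: [0.5, 1.2, -3.0]
gripper_width: 0.0191
```

{"fn": "carry_out", "kwargs": {
  "targets": [
    [[0,0,0,0,0,0,1],[0,0,0,0,0,0,1],[0,0,0,0,0,0,1]]
  ]
}}

```text
time: 24.6
tool_pos: [0.5268, -0.3635, 0.2968]
tool_rot: [[-0.783, -0.01, 0.622], [-0.622, 0.001, -0.783], [0.007, -1.0, -0.007]]
wrist_force: [-0.3, -0.7, -2.4]
gripper_width: 0.0191
```

```bash
python3 - <<'E'
from h import *
d=snap('wrist','w12.png');s=bot.state();print(s['tool_pos'],s['wrist_force'],np.degrees(np.arctan2(s['tool_rot'][1,0],s['tool_rot'][0,0])),s['tool_rot'])
E
```

```text
[ 0.5268908  -0.36351746  0.29709684] [ 0.53293214 -0.11030975 -1.97642918] -141.5428687806872 [[-7.83052958e-01 -9.81348217e-03  6.21877609e-01]
 [-6.21912437e-01  6.52253002e-04 -7.83086519e-01]
 [ 7.27918405e-03 -9.99951634e-01 -6.61387525e-03]]
```

View pics/w12.png

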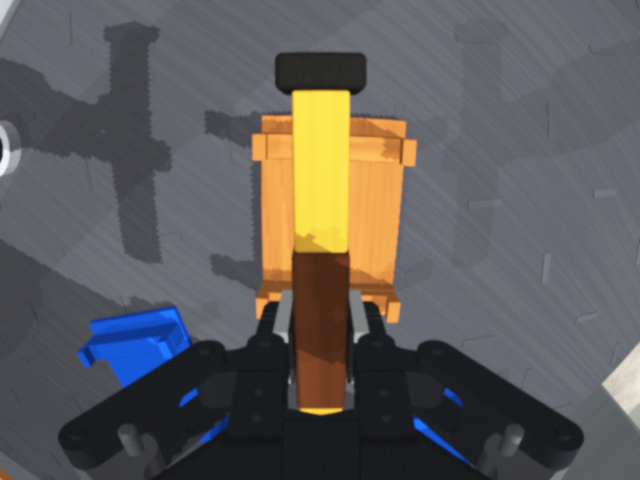

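{"fn": "carry_out", "kwargs": {
  "targets": [
    [[0.1,0,-3,0,-0.01,0,1],[0.1,0,-6,0,-0.01,0,1],[0.1,0,-8.5,0,-0.01,0,1],[0.1,0,-9.3,0,-0.01,0,1],[0.1,0,-9.7,0,-0.01,0,1],[0.1,0,-10,0,-0.01,0,1],[0.1,0,-10.1,0,-0.01,0,1],[0.1,0,-10.1,0,-0.01,0,1]]
  ]
}}

```text
time: 25.65
tool_pos: [0.528, -0.3637, 0.1965]
tool_rot: [[-0.783, 0.001, 0.622], [-0.622, 0.0, -0.783], [-0.001, -1.0, 0.0]]
wrist_force: [-0.1, -0.7, -2.7]
gripper_width: 0.0187
```

{"fn": "carry_out", "kwargs": {
  "targets": [
    [[0,0,-0.05,0,0,0,1],[0,0,-0.1,0,0,0,1],[0,0,-0.1,0,0,0,1]]
  ]
}}

```text
time: 26.02
tool_pos: [0.528, -0.3637, 0.1955]
tool_rot: [[-0.783, 0.001, 0.622], [-0.622, 0.0, -0.783], [-0.001, -1.0, 0.0]]
wrist_force: [-1.0, 0.1, -2.5]
gripper_width: 0.0191
```

{"fn": "carry_out", "kwargs": {
  "targets": [
    [[0,0,-0.05,0,0,0,1],[0,0,-0.05,0,0,0,1]]
  ]
}}

```text
time: 26.28
tool_pos: [0.528, -0.3637, 0.1953]
tool_rot: [[-0.783, 0.001, 0.622], [-0.622, 0.0, -0.783], [-0.001, -1.0, 0.0]]
wrist_force: [0.5, 0.7, 1.3]
gripper_width: 0.019
```

Contact felt. Release gently and rise.

{"fn": "carry_out", "kwargs": {
  "targets": [
    [[0,0,0,0,0,0,0.5],[0,0,0,0,0,0,0],[0,0,0,0,0,0,-0.5],[0,0,0,0,0,0,-1],[0,0,0,0,0,0,-1],[0,0,0,0,0,0,-1],[0,0,0,0,0,0,-1]]
  ]
}}

```text
time: 27.15
tool_pos: [0.528, -0.3638, 0.1953]
tool_rot: [[-0.783, 0.001, 0.622], [-0.622, 0.0, -0.783], [-0.001, -1.0, 0.0]]
wrist_force: [-0.4, -0.3, 1.2]
gripper_width: 0.0852
```

{"fn": "carry_out", "kwargs": {
  "targets": [
    [[0,0,1,0,0,0,-1],[0,0,3,0,0,0,-1],[0,0,7,0,0,0,-1],[0,0,12,0,0,0,-1],[0,0,15,0,0,0,-1],[0,0,15,0,0,0,-1],[0,0,15,0,0,0,-1]]
  ]
}}

```text
time: 28.02
tool_pos: [0.5277, -0.3634, 0.3454]
tool_rot: [[-0.783, 0.001, 0.622], [-0.622, 0.001, -0.783], [-0.001, -1.0, -0.0]]
wrist_force: [-0.0, -0.1, -1.6]
gripper_width: 0.0852
```

```bash
python3 bar.py w13.png;python3 - <<'E'
from h import *
snap('top','top13.png');snap('scene','s13.png')
a=cv2.imread('pics/top13.png');b=cv2.imread('pics/scene0.png');c=cv2.imread('pics/s13.png')
z=lambda i:cv2.resize(i[190:360,230:490],None,fx=3,fy=3,interpolation=cv2.INTER_CUBIC)
cv2.imwrite('pics/s13z.png',z(c))
E
```

```text
[ 0.5277 -0.3632  0.3446] 28.075 -141.54629200663516
brass [321.  301.5] [ 0.4794 -0.4029  0.048 ] 0.01712213721109688 0.05393717562999985 -140.7468656392215
brass [321.5 145.5] [ 0.5764 -0.3261  0.048 ] 0.01762278559993793 0.05280465115761493 -141.1759224307552
grip [340.5 227. ] [ 0.5375 -0.3755  0.049 ] 0.057448068543563144 0.0675217604138068 -138.84628096396264
```

View pics/w13.png

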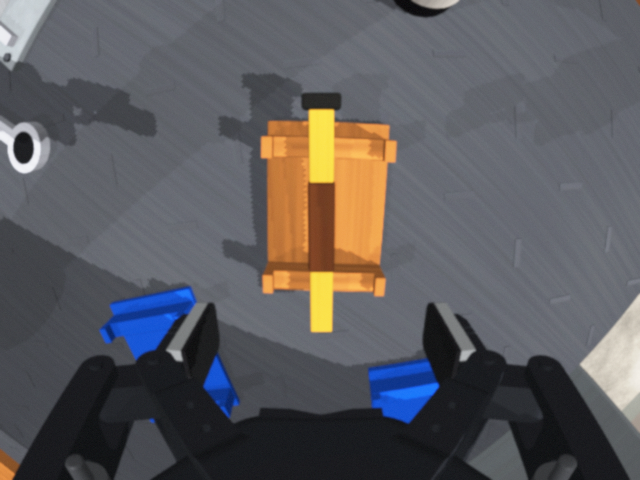

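View pics/s13z.png

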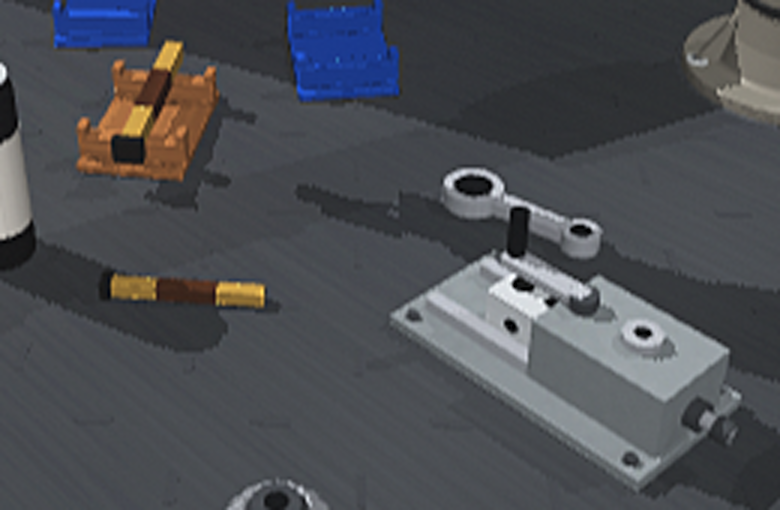

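View pics/top13.png

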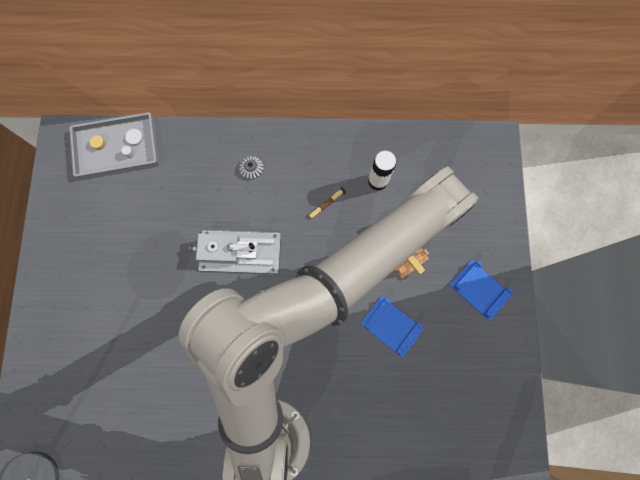

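```bash
python3 - <<'E'
from h import *
import cv2
a=cv2.imread('pics/scene0.png').astype(int);c=cv2.imread('pics/s13.png').astype(int);m=cv2.imread('pics/s7.png').astype(int)
print('tail diff',abs(a-c)[318:340,455:480].max(-1).max(), abs(a-c)[318:340,455:480].mean())
print('block end diff after retreat vs now (left part)',abs(m-c)[280:305,390:402].mean())
t=load('top13');im=cv2.imread('pics/top13.png')
cv2.imwrite('pics/t13z.png',cv2.resize(im[215:290,180:300],None,fx=6,fy=6,interpolation=cv2.INTER_CUBIC))
E
```

```text
tail diff 31 2.179393939393939
block end diff after retreat vs now (left part) 10.30888888888889
```

View pics/t13z.png

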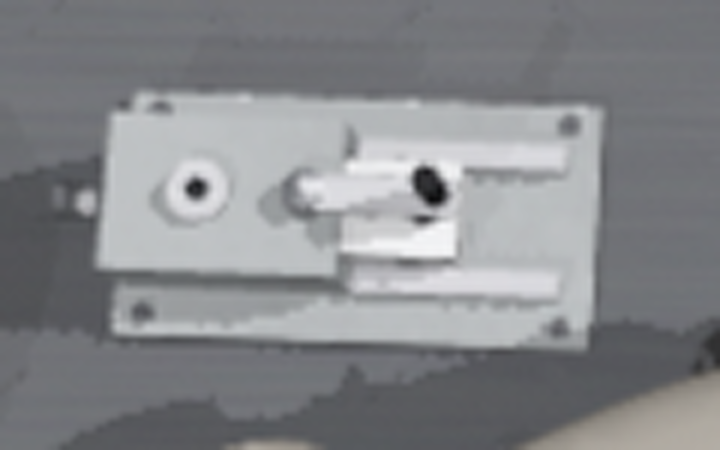

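```bash
python3 -c "
from workcell import bot
print(bot.sign_off())"
```

```text
the job is handed in; nothing more can be done
None
```

The job is done and handed in at about 28 s of the 72 s allowed. I got no verdict back.

- **Block:** I pushed it about 47 mm with the bar's nose. It slid at about 4 N. At about 55 mm beyond the mouth the push rose to about 9.5 N and the block stopped moving. A final 2 mm nudge moved the tool only 0.4 mm and read 7.8 N. The stop's tail looks the same before and after.
- **Hold-down:** I swung it with the bar's rear shank until it met its end stop at about 8 N. From the picture its angle comes out at about 1.6 rad, against 1.57 at the end stop.
- **Bar:** It lies across both rails, nose the same way as before, within about 2 mm of where I found it. The gripper is open and about 15 cm clear.
- **Other things:** The can, the gear and the connecting rod look unmoved.

One check was inconclusive: I compared pictures of the area around the block's end from after the push and from the end, and they differed somewhat. I put that down to the hold-down and its shadow now covering it. The final top view puts the block's end about 47 mm from where it started, which matches the push.

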